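# Lock the wheel and hold back the belt tensioner of a knife grinder

## Robot

A 7-joint arm with a two-finger parallel gripper is mounted at the origin on the work surface. World frame = base frame: x ahead of the robot, y to its left, z up, the work surface at z = 0. Lengths are in m, angles in rad, forces in N, time in s.
With the tool pointing down it reaches from about 0.425 to 0.875 m from the base axis. Payload 9.9 kg.
Tool frame: the origin (TCP) lies midway between the tips of the shut fingers; the grasp point (between the pads) lies grip_point_offset behind it (grip_point_offset is the distance from the TCP to the grasp point, in m); z points along the fingers, y is the direction in which the jaws open and shut (so a half turn about z gives the same grasp; the last joint's range is limited). The gripper opens to 85 mm and grips with 20 to 120 N. Pads are 22 mm wide; open, the fingers measure 114 mm over their backs; the gripper's body (76 mm by 85 mm) begins 54 mm behind the grasp point. The pads swing forward as they close: fully open they stand 13 mm farther back than shut.
Start: joints at [-0.084, 0.576, 0.025, 1.437, -0.015, 1.129, -0.057], TCP at [0.675, 0, 0.209] pointing down, gripper open.
Joint ranges: [-2.76, 2.76], [-0.34, 2.15], [-1.52, 1.57], [0.19, 2.46], [-1.09, 4.23], [0.17, 1.99], [-2.82, 2.82]. Speed limits (rad/s): [2.22, 2.22, 3.01, 3.01, 3.14, 3.14, 3.14].

## Interface

Orientations are given as a unit quaternion [w, x, y, z].
In Python, from station import * gives the robot as it stands. The module is installed in compiled form; this text tells all that it offers.
- The arm moves only by the tool jog_arm, never from a script. Its argument "rows" is a list of rows, each an object with "xyz": the shift along the tool's x, y, z in units of 30 mm (1.0 is 30 mm), a list of three; "turn": the turn, a rotation vector about the tool's x, y, z in units of 5 degrees (1.0 is 5 degrees), a list of three; "grip": the opening, from 0 (shut) to 1 (fully open). A call has 1 to 5 rows; each row is the pose to reach, as a shift and turn from the pose measured when the call began, along the tool's axes at that moment; what a row does not reach only later rows make up. A row lasts 1/8 s, in which the tool goes at most 62.5 mm and 10.7 degrees, less where a joint would pass 70% of its speed; a pose out of reach is approached as far as the arm can. A call with a gripper value outside its range is refused whole. The fingers move at their own pace and stop on an object; "grip_force" is the grip in N (left out, the last holds). Time passes only in rows, so rows that repeat a pose let the fingers close. It gives the time, the measured TCP pose, the force and the opening at its end, in the units of the state.
- sense(): the state, without advancing time (a new reading comes with each control period).
- snapshot(name): name is "scene" or "side" or "wrist"; returns the picture (420x560x3 uint8, red, green, blue); there is no depth.
- get_calibration(name): a dict with "K" (3x3 intrinsics, pixels), "origin" and "rotation" of the camera in the world. Camera axes: x right, y up, looking along -z (the intrinsics and any distortion apply to the point x, -y, -z); pixel columns grow to the right and rows downward; lengths in m; the calibration is good to about 2 mm. A picture is of the moment at which its call begins: read the wrist's pose just before it. get_calibration takes no time and is no camera call; for the wrist camera it gives the pose at the moment of the call.
- close_job(): hands the job in, once; it reports no verdict.
The state is a dict: "time_s": time; "joint_pos": joint angles; "dq": joint speeds; "joint_efforts": joint torques, N m; "position": TCP position; "ee_rot": TCP orientation; "ft_force": force on the tool from outside, world axes, zero at the start; "moment": the same for the moment, N m; "finger_gap": finger opening in m.
Only numpy, scipy, OpenCV 4.12 (cv2) and the standard library are available. Lean on these libraries where they do the work, as an engineer would, in place of code of your own. Each camera call takes 0.05 s, during which the arm holds its last target. There are 200 camera calls.

## Task

The belt is off the butcher's knife grinder and I am about to slip a new one on. First lock the drive wheel: slide the jaw of the shaft lock along its beam by its knob until its rubber pad bears firmly on the drive shaft, and leave it shut. Then push the sprung tension arm in by its knob, past the last click of its ratchet, and finish while holding it there yourself, a little beyond that click so that the pawl carries none of the load; do not disturb the hex key and the tin on its deck or the knife and the honing steel beside it.

Things in the scene. Friction and masses are not known exactly. Their poses are not given: they have to be found in the camera images.
- grinder: Bench knife grinder, fixed to the table: flat stainless case 250 x 430 mm, deck 85 mm high, motor along its back. Origin: middle of the underside, at table height; +x to its back (motor), +y to its left, z up. Place and yaw (within 0.3 rad) vary. Seen from the robot: drive wheel left, small ribbed contact wheel front middle, tension arm with idler right. Wheel tops at 158 mm.
- lock_knob (a point): Centre of the knob of the shaft lock's sliding jaw: upright black cylinder, 24 mm across and 36 mm high (194 to 230 mm above the table; this point at 212 mm), on a dark carrier that rides on the steel beam over the drive wheel. Moving it along the grinder's +y shuts the jaw. Nothing within 60 mm of the knob is higher than 190 mm.
- lock_slide (a joint): Sliding jaw of the shaft lock, in m: 0 = fully open, 0.030 = its rubber pad touches the drive shaft. It grows as the jaw moves along the grinder's +y. It starts between 0 and 0.016. It slides with about 1.5 N of friction and stays where it is left.
- shaft_top (a point): Top centre of the turned drive shaft, a steel stub 24 mm in diameter that stands up out of the drive wheel between the two jaws, its top 190 mm above the table.
- drive_wheel: Drive wheel (100 mm in diameter, 50 mm high, rubber tyre) with its shaft; origin on the axis at the wheel's underside, 108 mm above the table. It turns stiffly.
- tension_knob (a point): Centre of the tension arm's knob: upright black cylinder, 28 mm across and 40 mm high (169 to 209 mm above the table; this point at 189 mm), on the arm's axle above the aluminium idler roller (50 mm across, top at 158 mm). Nothing else within 60 mm of its path is higher than 168 mm.
- tension_pivot (a point): Point on the tension arm's vertical pivot axis, at the knob's height, 189 mm. The knob's centre is 145 mm from it and moves on that circle. With the arm at 0 the direction from pivot to knob lies 0.50 rad outwards (towards -y) of the grinder's -x axis; at 0.50 it points straight along -x.
- tension_swing (a joint): Tension arm, in rad: 0 = sprung fully out (its start), 0.62 = end stop. Grows as it is pushed in, clockwise seen from above: the knob moves to the grinder's left (+y), 84 mm in all. Spring force at the knob 5 N at 0, rising to 12 N at 0.6; the ratchet adds about 2 N. The pawl clicks in at 0.17, 0.32 and 0.47 (the last); let go after that, the arm springs back to rest on the pawl at 0.47.
- lock_jaw: Sliding jaw of the shaft lock, with its knob and a rubber pad (24 mm wide, 16 mm high, its middle 172 mm above the table) on its face; origin at the pad's face, on the shaft's line along y, at table height.
- tension_arm: The whole tension arm: bar, idler, knob, and at its pivot the toothed dark steel quadrant of the ratchet (three teeth, 70 mm radius, 93 to 103 mm above the table); origin on the pivot axis at table height; its axes turn with it and match the grinder's when the arm is at 0.
- pawl: Sprung pawl slider in its dark housing beside the quadrant; its nose drops behind the teeth. Origin below the tip of the nose, at table height. Not to be handled.
- hex_key: Loose: dark hex key, 90 x 30 mm, 6 mm thick, lying on the deck in front of the drive wheel.
- grease_tin: Loose: small round aluminium tin, 42 mm in diameter, 32 mm high, on the deck's right rear corner; origin at its underside.
- boning_knife: Loose: knife with white handle, 350 mm long, on the table to the right of the grinder.
- honing_steel: Loose: honing steel with black handle, 390 mm long, on the table to the left of the grinder; origin midway along it.

How it is judged:
By the outcome, as a careful person would: the job done as asked, in the order asked, and still so for the second after the job is handed in, while the arm keeps its last pose, push and grip.
It also fails if it takes over 38 s, if anything falls off the work surface, if the arm or the gripper's body presses on something with over 40 N, if the wrist force passes 120 N, or if a joint passes its speed limit or range.

## Working session

There is one attempt and no reset: what is moved stays moved. The work goes in short steps, Python scripts to look and compute and a tool call to move; the robot and the scene stay as the last step left them, time stands still between calls to the robot, and variables do not carry over. Pictures are saved under pics/ and viewed, about 8 in all and at most 12, crops included, and the job is handed in when it is done.

Besides the shell and the picture viewer there is one more tool, called as name(argument=value, ...) on one line, values as JSON. jog_arm: Moves the arm, as the interface text tells. Its arguments: {"type":"object","properties":{"rows":{"type":"array","items":{"type":"object","properties":{"xyz":{"type":"array","items":{"type":"number"}},"turn":{"type":"array","items":{"type":"number"}},"grip":{"type":"number"}}}},"grip_force":{"type":"number"}},"required":["rows"]}

```bash
mkdir -p pics; cat > h.py <<'E'
from station import *
import numpy as np, cv2
def ray(c,u,v):
    K=np.array(c["K"]);R=np.array(c["rotation"]);d=np.linalg.solve(K,[u,v,1.]);d=R@np.array([d[0],-d[1],-d[2]])
    return np.array(c["origin"]),d
def onz(c,u,v,z):
    o,d=ray(c,u,v);return o+d*(z-o[2])/d[2]
def proj(c,p):
    q=np.array(c["rotation"]).T@(np.array(p)-np.array(c["origin"]));q=np.array(c["K"])@np.array([q[0],-q[1],-q[2]]);return q[:2]/q[2]
E
python3 - <<'E'
from h import *
s=sense();print({k:np.round(v,3).tolist() for k,v in s.items()})
for n in["scene","side","wrist"]:
    im=snapshot(n);cv2.imwrite(f"pics/{n}0.png",im[:,:,::-1]);c=get_calibration(n);print(n,{k:np.round(v,3).tolist() if not isinstance(v,str) else v for k,v in c.items()})
E
```

```text
{'time_s': 0.0, 'joint_pos': [-0.084, 0.577, 0.025, 1.438, -0.015, 1.129, -0.057], 'dq': [0.001, 0.0, -0.001, -0.001, 0.001, -0.0, 0.001], 'joint_efforts': [0.001, -76.575, 2.252, -28.597, 0.015, 0.013, 0.0], 'position': [0.675, -0.0, 0.208], 'ee_rot': [-0.001, 0.707, 0.707, -0.001], 'ft_force': [-0.468, -0.329, 0.563], 'moment': [-0.049, 0.006, -0.036], 'finger_gap': 0.085}
scene {'K': [[511.033, 0.0, 281.306], [0.0, 511.033, 210.013], [0.0, 0.0, 1.0]], 'origin': [1.609, -0.556, 0.966], 'rotation': [0.764, 0.398, 0.246, 0.444]}
side {'K': [[434.453, 0.0, 282.363], [0.0, 434.453, 210.707], [0.0, 0.0, 1.0]], 'origin': [-0.111, 0.1, 0.986], 'rotation': [-0.625, -0.212, 0.25, 0.708]}
wrist {'K': [[336.116, 0.0, 274.737], [0.0, 336.116, 205.768], [0.0, 0.0, 1.0]], 'origin': [0.675, 0.069, 0.373], 'rotation': [0.991, -0.137, 0.0, 0.0]}
```

View pics/scene0.png

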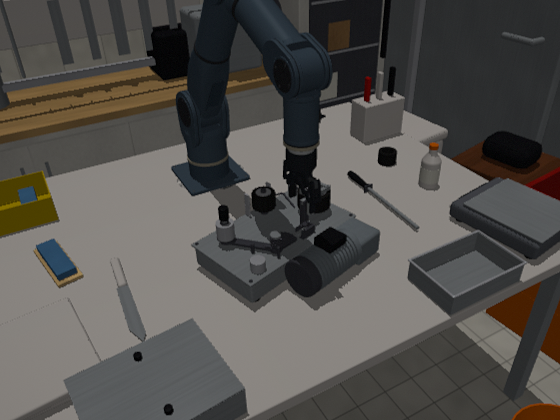

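View pics/side0.png

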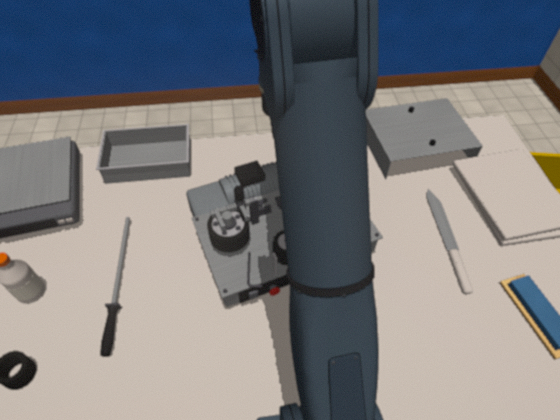

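View pics/wrist0.png

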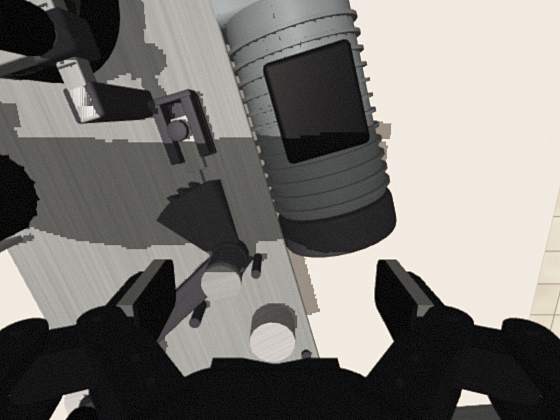

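The wrist view shows the pivot at (222,270), the tin at (272,340) and the motor on the right. The scene view has the tension knob near (224,213), and the side view has the drive wheel and lock near (228,225). I'll zoom in on both views.

```bash
sed -i 's/^import numpy.*/import numpy as np, cv2\nfrom scipy.spatial.transform import Rotation as Ro\ndef RM(c):\n    r=np.array(c["rotation"]);return Ro.from_quat(r[[1,2,3,0]]).as_matrix() if r.size==4 else r/; s/np.array(c\["rotation"\])/RM(c)/g' h.py; sed -i 's/r=RM(c);return/r=np.array(c["rotation"]);return/' h.py
python3 - <<'E'
import cv2,numpy as np
a=cv2.imread("pics/scene0.png")[170:300,190:390];b=cv2.imread("pics/side0.png")[150:310,180:300]
f=lambda i,k:cv2.resize(np.clip(i*1.8,0,255).astype(np.uint8),None,fx=k,fy=k,interpolation=cv2.INTER_CUBIC)
a=f(a,2.2);b=f(b,2.9)
o=np.zeros((470,800,3),np.uint8);o[:a.shape[0],:a.shape[1]]=a;o[:b.shape[0],445:445+b.shape[1]]=b
print(a.shape,b.shape);cv2.imwrite("pics/c1.png",o)
E
```

```text
(286, 440, 3) (464, 348, 3)
```

View pics/c1.png

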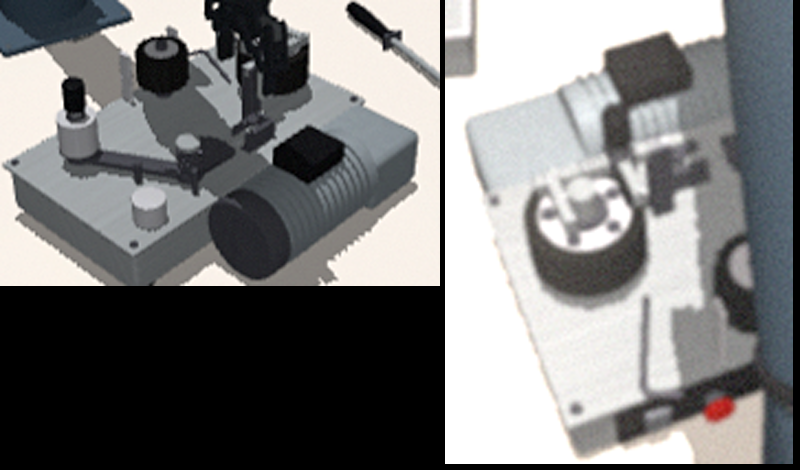

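In the crops, the shaft top is at side px (229,216), the lock knob top at about (239,189), and the tension knob top at scene px (223,207). Deck screws are visible in both views.

```bash
python3 - <<'E'
from h import *
S=get_calibration("scene");D=get_calibration("side")
for n,c,u,v,z in [("tknob",S,223.2,207.3,.209),("FRscrew",S,196.4,243.6,.086),("BR",S,250.5,280.5,.086),("BL",S,350,215,.086),("BLside",D,196.9,219,.086),("FLside",D,224.8,290.7,.086),("shaft",D,229,216,.190),("lknobtop",D,239.3,188.6,.230),("lknobmid",D,239.3,195,.212),("tin",S,258,257.5,.117)]:
    print(n,onz(c,u,v,z).round(4))
E
```

```text
tknob [ 0.5339 -0.1578  0.209 ]
FRscrew [ 0.4894 -0.232   0.086 ]
BR [ 0.705  -0.1682  0.086 ]
BL [0.5946 0.2191 0.086 ]
BLside [0.5917 0.222  0.086 ]
FLside [0.3756 0.16   0.086 ]
shaft [0.5104 0.1345 0.19  ]
lknobtop [0.5562 0.105  0.23  ]
lknobmid [0.5523 0.1064 0.212 ]
tin [ 0.6669 -0.1258  0.117 ]
```

jog_arm(rows=[{"xyz": [0, 0, -2], "turn": [0, 0, 2], "grip": 1}, {"xyz": [1.2, -1.4, -3], "turn": [0, 0, 4], "grip": 1}, {"xyz": [2.4, -2.7, -3], "turn": [0, 0, 6], "grip": 1}, {"xyz": [3.5, -4, -3], "turn": [0, 0, 8], "grip": 1}, {"xyz": [3.5, -4, -3], "turn": [0, 0, 10], "grip": 1}])

```text
time_s: 0.78
position: [0.552, 0.1085, 0.299]
ee_rot: [-0.001, 0.94, 0.342, -0.001]
ft_force: [0.6, -0.3, 0.6]
finger_gap: 0.0855
```

jog_arm(rows=[{"xyz": [0, 0, 0], "turn": [0, 0, 2], "grip": 1}, {"xyz": [0, 0, 0], "turn": [0, 0, 4], "grip": 1}, {"xyz": [0, 0, 0], "turn": [0, 0, 5], "grip": 1}])

```text
time_s: 1.15
position: [0.5518, 0.1087, 0.2988]
ee_rot: [-0.001, 0.992, 0.128, -0.001]
ft_force: [-0.5, 0.2, -0.2]
finger_gap: 0.0851
```

```bash
python3 - <<'E'
from h import *
c=get_calibration("wrist");im=snapshot("wrist")[:,:,::-1];cv2.imwrite("pics/w1.png",np.clip(im*1.8,0,255).astype(np.uint8))
s=sense();print(s["time_s"],s["position"],s["ee_rot"],c["origin"])
r=np.array(s["ee_rot"]);print(Ro.from_quat(r[[1,2,3,0]]).as_matrix().round(3))
for p in[(.5562,.105,.23),(.5104,.1345,.19)]:print(proj(c,p))
E
```

```text
1.2 [0.55175835 0.10870489 0.29883209] [-0.00113661  0.99191662  0.12687987 -0.00127308] [0.61874284 0.1260518  0.46364147]
[[ 0.968  0.252 -0.003]
 [ 0.252 -0.968  0.002]
 [-0.002 -0.003 -1.   ]]
[281.64980468 205.09353586]
[234.23467127 233.3734825 ]
```

View pics/w1.png

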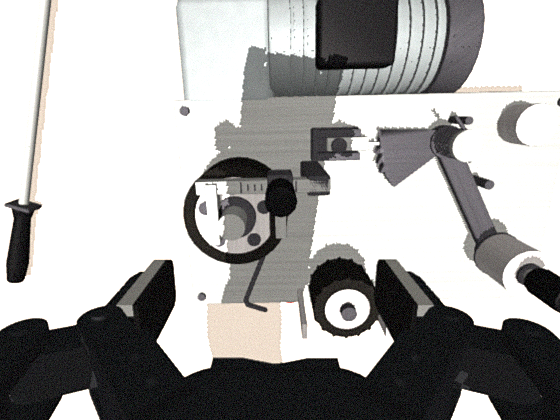

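The wrist view shows the lock knob with its top circle at about (281,202), the shaft top at about (237,222), and the tension knob at the right edge.

```bash
python3 - <<'E'
from h import *
c=get_calibration("wrist");s=sense();r=np.array(s["ee_rot"]);R=Ro.from_quat(r[[1,2,3,0]]).as_matrix();p=np.array(s["position"])
im=cv2.imread("pics/w1.png");g=cv2.cvtColor(im,6)[165:225,255:310]
m=(g<45).astype(np.uint8);n,l,st,ce=cv2.connectedComponentsWithStats(m);i=1+st[1:,4].argmax();print(st[i]+[255,165,0,0,0],ce[i]+[255,165])
ys,xs=np.where(l==i);b=ys>ys.max()-14
print("bottom circ",xs[b].min()+255,xs[b].max()+255,ys.max()+165)
for n,u,v,z in[("knob",281,202,.23),("shaft",237,222,.19)]:
    w=onz(c,u,v,z);print(n,w.round(4),"tool units",(R.T@(w-p)/.03).round(2))
E
```

```text
[ 264  178   33   47 1031] [279.76818623 198.41804074]
bottom circ 269 292 224
knob [0.5583 0.106  0.23  ] tool units [0.19 0.15 2.29]
shaft [0.5212 0.1346 0.19  ] tool units [-0.76 -1.08  3.63]
```

jog_arm(grip_force=40, rows=[{"xyz": [0.2, 0.15, 1.2], "turn": [0, 0, -0.3], "grip": 1}, {"xyz": [0.2, 0.15, 2.4], "turn": [0, 0, -0.3], "grip": 1}, {"xyz": [0.2, 0.15, 3.1], "turn": [0, 0, -0.3], "grip": 1}, {"xyz": [0.2, 0.15, 3.3], "turn": [0, 0, -0.3], "grip": 0.6}, {"xyz": [0.2, 0.15, 3.3], "turn": [0, 0, -0.3], "grip": 0.4}])

```text
time_s: 1.82
position: [0.5586, 0.106, 0.2]
ee_rot: [-0.001, 0.99, 0.14, -0.001]
ft_force: [-0.2, -1.3, -0.1]
finger_gap: 0.0515
```

jog_arm(rows=[{"xyz": [0, 0, 0], "turn": [0, 0, 0], "grip": 0.2}, {"xyz": [0, 0, 0], "turn": [0, 0, 0], "grip": 0.1}, {"xyz": [0, 0, 0], "turn": [0, 0, 0], "grip": 0.1}, {"xyz": [0, 0, 0], "turn": [0, 0, 0], "grip": 0.1}])

```text
time_s: 2.33
position: [0.5592, 0.1061, 0.2013]
ee_rot: [-0.001, 0.99, 0.14, -0.0]
ft_force: [-2.5, -0.9, 5.9]
finger_gap: 0.0215
```

jog_arm(rows=[{"xyz": [0, -0.15, 0], "turn": [0, 0, 0], "grip": 0.1}, {"xyz": [0, -0.3, 0], "turn": [0, 0, 0], "grip": 0.1}, {"xyz": [0, -0.4, 0], "turn": [0, 0, 0], "grip": 0.1}])

```text
time_s: 2.7
position: [0.5558, 0.118, 0.2014]
ee_rot: [-0.001, 0.99, 0.14, -0.0]
ft_force: [0.8, -1.5, 0.4]
finger_gap: 0.0217
```

```bash
python3 - <<'E'
from h import *
im=snapshot("wrist")[:,:,::-1];cv2.imwrite("pics/w2.png",np.clip(im*1.8,0,255).astype(np.uint8));print(sense()["ft_force"])
E
```

```text
[-0.26540179 -0.77311237  0.75949169]
```

View pics/w2.png

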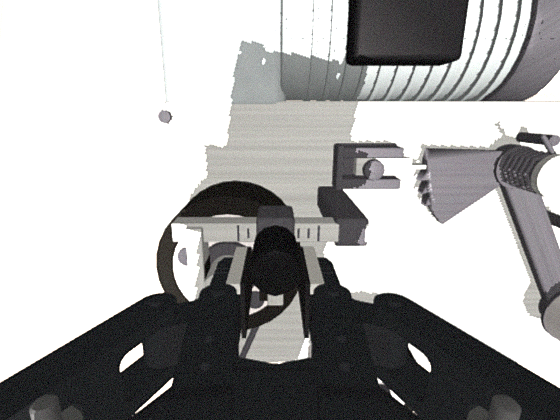

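Knob held between the fingers, top at about (276,262), and the carrier has moved along the beam. Checking the centring in the pads while continuing to shut the jaw.

```bash
python3 - <<'E'
from h import *
c=get_calibration("wrist");p=np.array(sense()["position"])
print(proj(c,[p[0],p[1],.23]),proj(c,[p[0],p[1],.194]),proj(c,p+[-.0106,-.003,.03]),onz(c,276,268,.23),p)
E
```

```text
[274.81483708 271.52397117] [274.99179022 241.38260795] [274.64964242 295.12871136] [0.55744105 0.11843436 0.23      ] [0.5556397  0.11846042 0.20135597]
```

jog_arm(rows=[{"xyz": [0, -0.1, 0], "turn": [0, 0, 0], "grip": 0.1}, {"xyz": [0, -0.2, 0], "turn": [0, 0, 0], "grip": 0.1}])

```text
time_s: 3.0
position: [0.5539, 0.1244, 0.2014]
ee_rot: [-0.001, 0.99, 0.141, -0.0]
ft_force: [-0.2, -1.2, 0.5]
finger_gap: 0.0217
```

jog_arm(rows=[{"xyz": [0, -0.1, 0], "turn": [0, 0, 0], "grip": 0.1}])

```text
time_s: 3.12
position: [0.5531, 0.1272, 0.2014]
ee_rot: [-0.001, 0.99, 0.141, -0.0]
ft_force: [2.5, -10.3, -0.8]
finger_gap: 0.0208
```

jog_arm(rows=[{"xyz": [0, -0.1, 0], "turn": [0, 0, 0], "grip": 0.1}])

```text
time_s: 3.25
position: [0.553, 0.1273, 0.2014]
ee_rot: [0.001, 0.99, 0.14, 0.0]
ft_force: [5.3, -14.5, -2.3]
finger_gap: 0.0214
```

jog_arm(rows=[{"xyz": [0, -0.1, 0], "turn": [0, 0, 0], "grip": 0.1}])

```text
time_s: 3.38
position: [0.5531, 0.1271, 0.2014]
ee_rot: [0.003, 0.99, 0.138, 0.001]
ft_force: [4.0, -10.2, -2.0]
finger_gap: 0.0215
```

jog_arm(rows=[{"xyz": [0, -0.2, 0], "turn": [0, 0, 0], "grip": 0.1}, {"xyz": [0, -0.2, 0], "turn": [0, 0, 0], "grip": 0.1}])

```text
time_s: 3.62
position: [0.5531, 0.1272, 0.2014]
ee_rot: [0.006, 0.991, 0.136, 0.001]
ft_force: [5.6, -17.6, -3.0]
finger_gap: 0.0211
```

jog_arm(rows=[{"xyz": [0, -0.3, 0], "turn": [0, 0, -0.3], "grip": 0.1}, {"xyz": [0, -0.3, 0], "turn": [0, 0, -0.3], "grip": 0.1}])

```text
time_s: 3.88
position: [0.5531, 0.1272, 0.2014]
ee_rot: [0.011, 0.989, 0.146, 0.002]
ft_force: [9.3, -25.2, -4.6]
finger_gap: 0.0213
```

```bash
python3 - <<'E'
from h import *
im=snapshot("wrist")[:,:,::-1];cv2.imwrite("pics/w3.png",np.clip(im*1.8,0,255).astype(np.uint8)[90:400,120:460]);print(sense()["ft_force"],sense()["position"])
E
```

```text
[  8.62888971 -25.77232799  -4.36292527] [0.55309343 0.12723122 0.20143269]
```

View pics/w3.png

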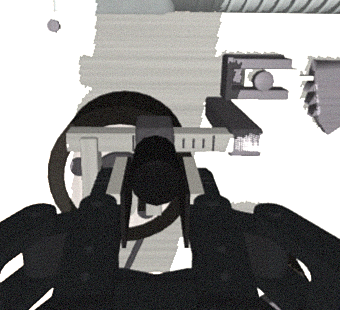

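The jaw is stopped hard on the shaft at about 27 N. I'll open the fingers while still commanding the push, so nothing pulls the jaw back, then lift.

jog_arm(rows=[{"xyz": [0, -0.2, 0], "turn": [0, 0, 0], "grip": 0.5}, {"xyz": [0, -0.2, 0], "turn": [0, 0, 0], "grip": 1}, {"xyz": [0, -0.2, 0], "turn": [0, 0, 0], "grip": 1}, {"xyz": [0, -0.2, 0], "turn": [0, 0, 0], "grip": 1}])

```text
time_s: 4.42
position: [0.5512, 0.1337, 0.2013]
ee_rot: [0.011, 0.989, 0.146, 0.002]
ft_force: [-0.9, -0.2, 1.1]
finger_gap: 0.0858
```

jog_arm(rows=[{"xyz": [0, 0, -1], "turn": [0, 0, 0], "grip": 1}, {"xyz": [0, 0, -2.5], "turn": [0, 0, 0], "grip": 1}, {"xyz": [0, 0, -3.3], "turn": [0, 0, 0], "grip": 1}, {"xyz": [0, 0, -3.3], "turn": [0, 0, 0], "grip": 1}])

```text
time_s: 4.92
position: [0.5513, 0.1362, 0.3022]
ee_rot: [0.01, 0.989, 0.146, 0.004]
ft_force: [-0.4, -0.7, -1.2]
finger_gap: 0.0854
```

```bash
python3 - <<'E'
from h import *
c=get_calibration("wrist");im=snapshot("wrist")[:,:,::-1];cv2.imwrite("pics/w4.png",np.clip(im*1.8,0,255).astype(np.uint8))
s=sense();print(s["time_s"],s["position"],s["ee_rot"])
E
```

```text
4.975 [0.55059482 0.13599569 0.30071787] [0.01033341 0.98918219 0.14629772 0.00296604]
```

View pics/w4.png

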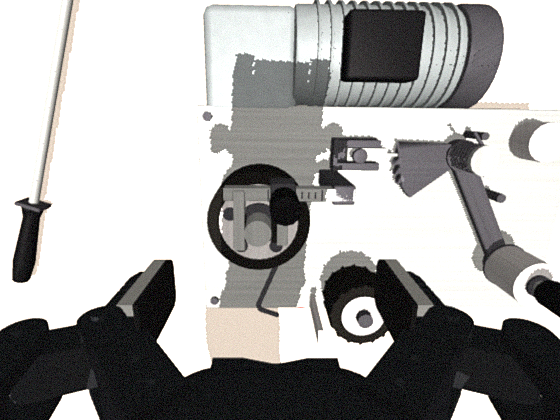

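The jaw pad is against the shaft at about (272,232), and the lock knob is at about (285,200). Next I'll compute the move to hover over the tension knob.

```bash
cat >> h.py <<'E'
def goto(xyz,heading):
    s=sense();r=np.array(s["ee_rot"]);R=Ro.from_quat(r[[1,2,3,0]]);p=np.array(s["position"])
    ch,sh=np.cos(heading),np.sin(heading);T=Ro.from_matrix(np.array([[ch,sh,0],[sh,-ch,0],[0,0,-1.]]))
    return (R.inv().apply(np.array(xyz)-p)/.03).round(2),(np.degrees((R.inv()*T).as_rotvec())/5).round(2)
E
python3 - <<'E'
from h import *
c=get_calibration("wrist")
print("lock knob expected px",proj(c,[.5549,.1272,.23]))
print(goto([.534,-.158,.29],.784))
E
```

```text
lock knob expected px [286.11518831 207.13380069]
(array([-3.37,  9.21,  0.54]), array([ 0.25,  0.03, -5.62]))
```

jog_arm(rows=[{"xyz": [-0.6, 1.8, 0], "turn": [0.2, 0, -1.4], "grip": 1}, {"xyz": [-1.2, 3.6, 0], "turn": [0.25, 0, -3], "grip": 1}, {"xyz": [-1.9, 5.4, 0.2], "turn": [0.25, 0, -4.6], "grip": 1}, {"xyz": [-2.7, 7.3, 0.4], "turn": [0.25, 0, -5.6], "grip": 1}, {"xyz": [-3.4, 9.2, 0.5], "turn": [0.25, 0, -5.6], "grip": 1}])

```text
time_s: 5.6
position: [0.5318, -0.1594, 0.2898]
ee_rot: [-0.001, 0.924, 0.382, -0.002]
ft_force: [1.1, 0.6, -0.0]
finger_gap: 0.0854
```

jog_arm(rows=[{"xyz": [0, 0, 0], "turn": [0, 0, 0], "grip": 1}])

```text
time_s: 5.72
position: [0.5298, -0.1651, 0.2887]
ee_rot: [-0.0, 0.926, 0.378, -0.003]
ft_force: [0.2, 1.1, -0.4]
finger_gap: 0.0855
```

```bash
python3 - <<'E'
from h import *
c=get_calibration("wrist");im=snapshot("wrist")[:,:,::-1];cv2.imwrite("pics/w5.png",np.clip(im*1.8,0,255).astype(np.uint8))
s=sense();print(s["time_s"],s["position"],s["ee_rot"],proj(c,[.534,-.158,.209]),proj(c,[.6366,-.0555,.12]))
E
```

```text
5.775 [ 0.53040521 -0.16194012  0.28834377] [-0.00110671  0.92504625  0.37983889 -0.00326054] [272.32405505 194.94788908] [271.4713337   11.03405193]
```

View pics/w5.png

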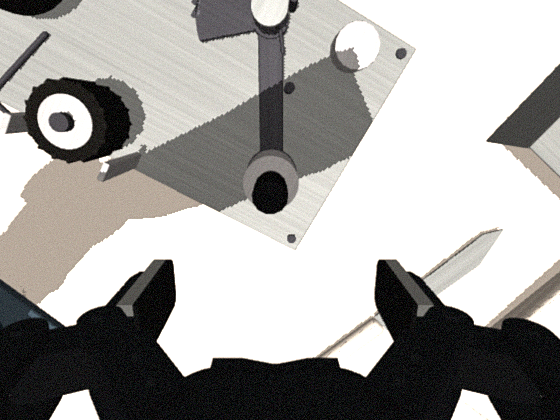

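Knob top at about (270,195) and pivot post at (270,8), both as predicted, with the arm lined up with the tool's x axis.

```bash
python3 - <<'E'
from h import *
c=get_calibration("wrist");k=onz(c,270.3,195,.209);print(k,goto([k[0],k[1],.178],.784))
E
```

```text
[ 0.5335172  -0.15361205  0.209     ] (array([ 0.29, -0.11,  3.68]), array([-0.05,  0.06, -0.05]))
```

jog_arm(grip_force=50, rows=[{"xyz": [0.2, 0, 1.3], "turn": [0, 0, 0], "grip": 1}, {"xyz": [0.2, 0, 2.6], "turn": [0, 0, 0], "grip": 1}, {"xyz": [0.2, 0, 3.5], "turn": [0, 0, 0], "grip": 0.8}, {"xyz": [0.2, 0, 3.7], "turn": [0, 0, 0], "grip": 0.5}, {"xyz": [0.2, 0, 3.7], "turn": [0, 0, 0], "grip": 0.45}])

```text
time_s: 6.4
position: [0.5341, -0.1569, 0.1774]
ee_rot: [-0.001, 0.925, 0.38, -0.003]
ft_force: [0.4, 0.0, 0.6]
finger_gap: 0.0384
```

jog_arm(rows=[{"xyz": [0, 0, 0], "turn": [0, 0, 0], "grip": 0.3}, {"xyz": [0, 0, 0], "turn": [0, 0, 0], "grip": 0.2}, {"xyz": [0, 0, 0], "turn": [0, 0, 0], "grip": 0.1}, {"xyz": [0, 0, 0], "turn": [0, 0, 0], "grip": 0.1}])

```text
time_s: 6.9
position: [0.5333, -0.1557, 0.1785]
ee_rot: [-0.002, 0.925, 0.381, -0.003]
ft_force: [-5.7, 3.7, 5.8]
finger_gap: 0.0252
```

```bash
python3 - <<'E'
from h import *
c=get_calibration("wrist");s=sense();p=s["position"];im=snapshot("wrist")[:,:,::-1];cv2.imwrite("pics/w6.png",np.clip(im*1.8,0,255).astype(np.uint8))
print(s["time_s"],p,s["ee_rot"],s["ft_force"],proj(c,[p[0],p[1],.209]),proj(c,[.6366,-.0555,.12]))
E
```

```text
6.9 [ 0.53327127 -0.15573423  0.17854485] [-0.00229694  0.92473303  0.38059344 -0.00348967] [-5.71560179  3.71390575  5.79767457] [274.42683322 273.83575106] [278.22943687 -24.416067  ]
```

View pics/w6.png

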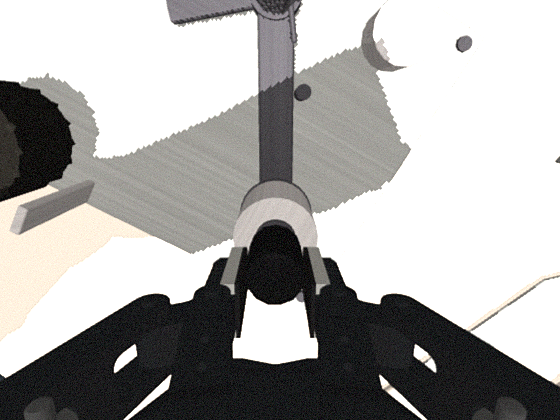

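The knob is centred in the grip. Now I'll swing it along the arc, turning the gripper about the pivot with it.

jog_arm(rows=[{"xyz": [0.01, -0.24, 0], "turn": [0, 0, 0.57], "grip": 0.1}, {"xyz": [0.02, -0.48, 0], "turn": [0, 0, 1.15], "grip": 0.1}, {"xyz": [0.05, -0.72, 0], "turn": [0, 0, 1.72], "grip": 0.1}, {"xyz": [0.1, -0.96, 0], "turn": [0, 0, 2.3], "grip": 0.1}, {"xyz": [0.1, -0.96, 0], "turn": [0, 0, 2.3], "grip": 0.1}])

```text
time_s: 7.58
position: [0.5154, -0.1337, 0.1788]
ee_rot: [-0.001, 0.958, 0.286, -0.003]
ft_force: [5.0, -5.2, -16.1]
finger_gap: 0.0249
```

```bash
cat >> h.py <<'E'
P=np.array([.636,-.0533])
def arc():
    s=sense();d=np.array(s["position"])[:2]-P;a=np.arctan2(-d[1],-d[0]);r=np.array(s["ee_rot"])
    print("t",s["time_s"],"theta",round(.784-a,3),"rad",np.hypot(*d).round(4),"head",round(2*np.arctan2(r[2],r[1]),3),"F",np.round(s["ft_force"],1),"gap",s["finger_gap"],"z",s["position"][2])
def tgt(th):
    a=.784-th;return goto([P[0]-.145*np.cos(a),P[1]-.145*np.sin(a),.178],a)
E
python3 -c "
from h import *
arc()
for t in(.25,.3,.35,.4,.45):print(t,tgt(t))"
```

```text
t 7.575 theta 0.196 rad 0.1449 head 0.58 F [  5.   -5.2 -16.1] gap 0.024914204565171245 z 0.17884689589577854
0.25 (array([ 0.  , -0.26,  0.03]), array([-0.04,  0.07,  0.52]))
0.3 (array([ 0.02, -0.5 ,  0.03]), array([-0.04,  0.07,  1.1 ]))
0.35 (array([ 0.05, -0.74,  0.03]), array([-0.04,  0.07,  1.67]))
0.4 (array([ 0.09, -0.98,  0.03]), array([-0.04,  0.07,  2.24]))
0.45 (array([ 0.14, -1.22,  0.03]), array([-0.04,  0.07,  2.81]))
```

jog_arm(rows=[{"xyz": [0, -0.26, 0.03], "turn": [0, 0, 0.55], "grip": 0.1}, {"xyz": [0.02, -0.5, 0.05], "turn": [0, 0, 1.1], "grip": 0.1}, {"xyz": [0.05, -0.74, 0.05], "turn": [0, 0, 1.7], "grip": 0.1}, {"xyz": [0.09, -0.98, 0.05], "turn": [0, 0, 2.25], "grip": 0.1}, {"xyz": [0.11, -1.1, 0.05], "turn": [0, 0, 2.5], "grip": 0.1}])

```text
time_s: 8.2
position: [0.5017, -0.1067, 0.1787]
ee_rot: [0.002, 0.984, 0.179, -0.002]
ft_force: [5.3, -11.3, -8.5]
finger_gap: 0.0251
```

```bash
python3 -c "
from h import *
arc()
for t in(.45,.48,.51,.53,.54):print(t,tgt(t))"
```

```text
t 8.2 theta 0.405 rad 0.1446 head 0.359 F [  5.3 -11.3  -8.5] gap 0.025142953448858318 z 0.1787243531793104
0.45 (array([-0.01, -0.21,  0.02]), array([0.03, 0.04, 0.29]))
0.48 (array([-0.01, -0.36,  0.02]), array([0.03, 0.04, 0.63]))
0.51 (array([ 0.  , -0.5 ,  0.02]), array([0.03, 0.04, 0.98]))
0.53 (array([ 0.01, -0.6 ,  0.02]), array([0.03, 0.04, 1.21]))
0.54 (array([ 0.02, -0.65,  0.02]), array([0.03, 0.04, 1.32]))
```

jog_arm(rows=[{"xyz": [0, -0.21, 0.02], "turn": [0, 0, 0.3], "grip": 0.1}, {"xyz": [0, -0.4, 0.02], "turn": [0, 0, 0.65], "grip": 0.1}, {"xyz": [0, -0.55, 0.02], "turn": [0, 0, 1.0], "grip": 0.1}, {"xyz": [0.02, -0.68, 0.02], "turn": [0, 0, 1.3], "grip": 0.1}, {"xyz": [0.02, -0.68, 0.02], "turn": [0, 0, 1.3], "grip": 0.1}])

```text
time_s: 8.82
position: [0.4964, -0.0897, 0.1788]
ee_rot: [0.003, 0.993, 0.122, -0.0]
ft_force: [5.9, -10.0, -13.5]
finger_gap: 0.025
```

```bash
python3 - <<'E'
from h import *
arc()
c=get_calibration("wrist");im=snapshot("wrist")[:,:,::-1];s=snapshot("scene")[:,:,::-1]
o=np.zeros((420,800,3),np.uint8);o[:,:450]=im[:,:450];b=cv2.resize(s[160:300,190:390],(350,245),interpolation=2);o[:245,450:]=b
cv2.imwrite("pics/w7.png",np.clip(o*1.8,0,255).astype(np.uint8));arc()
E
```

```text
t 8.825 theta 0.529 rad 0.1443 head 0.244 F [  5.9 -10.  -13.5] gap 0.025012378209233917 z 0.17880627416397143
t 8.925 theta 0.528 rad 0.1442 head 0.244 F [  5.7 -11.  -13.1] gap 0.0249486804876031 z 0.17881436625390118
```

View pics/w7.png

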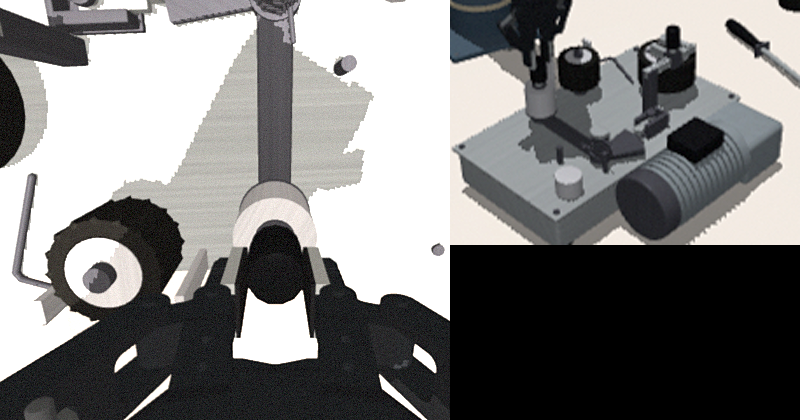

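```bash
python3 -c "
from h import *
arc();print(close_job());arc()"
```

```text
t 8.925 theta 0.528 rad 0.1442 head 0.244 F [  5.7 -11.  -13.1] gap 0.0249486804876031 z 0.17881436625390118
the job is handed in; nothing more can be done
None
the job is handed in; nothing more can be done
```

The shaft lock is shut and the robot is holding the tension arm past its last click; I handed the job in at about 8.9 s.

- **Shaft lock:** I gripped the lock knob and slid the jaw about 22 mm along +y until it stopped hard against the drive shaft. I pressed it there with about 27 N, then opened the fingers while still pushing so the jaw would not be pulled back. Wrist and scene pictures taken afterwards show the knob where I left it and the pad against the shaft.
- **Tension arm:** I gripped its knob and swung it about its pivot to a measured 0.528 rad, past the last click at 0.47 and short of the stop at 0.62. It is held with about 12 N sideways, which matches the spring alone, so the pawl should be carrying nothing. I did not see the click itself; this rests on the measured angle and force, and the angle is good to about 0.02 rad.
- **Loose items:** The hex key and the tin look undisturbed in the last pictures. I never moved near the knife or the honing steel, but I did not measure either of them again at the end.
- **Leftover load:** There is about 13 N of vertical force in the grip on the tension knob. I left it, as it is well under the limits.

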